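# Turn the parts carousel and pack the relays into the dry case

## Task

Pack the dry case: turn the component carousel by its rim until the bay with the card sits squarely in the opening of the clear dust cover, and put every relay from that bay into the small cells of the case, one to a cell, standing upright on its blades. Swap the desiccant too: the spent canister in the case goes into the steel tray, and the fresh one from the mat stands in the case's long compartment in its place. Then push the case's door shut until its catch snaps, leaving the other things on the bench where they are.

Things in the scene. Friction and masses are not known exactly. Their poses are not given: they have to be found in the camera images.
- carousel: Fixed foot, column and clear flat dust cover of the component carousel; origin on its axis under the foot, on the mat (4 mm above the table). The cover is a disc of 132 mm radius, underside 76 and top 80 mm above the origin (hub of 34 mm radius in the middle, 97 mm high). A sector 50 degrees either side of the -x axis is cut out of it: only there can parts be reached from above.
- opening (a point): Fixed point in the middle of the cover's opening, 168 mm from the axis along the carousel's -x, 38 mm above the table. The marked bay is square in the opening when bay_card lies under this point.
- turntable: Grey turning tray: disc of 180 mm radius, 8 mm thick; origin at the centre of its underside, on the axis, 22 mm above the table. Turns either way without stops; friction (0.2 N m) keeps it where it is left. Dividers 30 mm high at 45, 135, 225, 315 degrees from its -x make four bays (30 to 149 mm radius, floor 8 mm above the origin, outer lip 8 mm high). The bay about its -x is the marked one.
- bay_card (a point): White card, 10 x 40 mm, flat in the label holder on the tray's rim at the middle of the marked bay, 168 mm from the axis (the other three holders are empty and black). The relays stand in this bay; the other bays hold fixed stock.
- post (a point): Top of one of the four finger posts on the rim, 168 mm from the axis at the outer end of each divider (this one 45 degrees counter-clockwise, seen from above, from the card; the others at 135, 225, 315): upright, 12 mm diameter with a 16 mm black head, from 30 to 70 mm above the table, clear of the cover. Push a post sideways to turn the tray.
- relay0: Plug-in relay: smoky clear box with a copper coil inside and a black base, 21 mm along its x, 28 along its y, 42 high, 36 g, all alike; origin at the centre of its underside, z up when standing. It starts standing in the marked bay, about 115 mm from the axis, its x along the radius. Two to four are there; None if absent.
- relay1: Plug-in relay: smoky clear box with a copper coil inside and a black base, 21 mm along its x, 28 along its y, 42 high, 36 g, all alike; origin at the centre of its underside, z up when standing. It starts standing in the marked bay, about 115 mm from the axis, its x along the radius. Two to four are there; None if absent.
- relay2: Plug-in relay: smoky clear box with a copper coil inside and a black base, 21 mm along its x, 28 along its y, 42 high, 36 g, all alike; origin at the centre of its underside, z up when standing. It starts standing in the marked bay, about 115 mm from the axis, its x along the radius. Two to four are there; None if absent.
- relay3: Plug-in relay: smoky clear box with a copper coil inside and a black base, 21 mm along its x, 28 along its y, 42 high, 36 g, all alike; origin at the centre of its underside, z up when standing. It starts standing in the marked bay, about 115 mm from the axis, its x along the radius. Two to four are there; None if absent.
- case: Fixed dry case: grey component case lying on its back on the mat; origin at the centre of its underside, 140 mm along x, 162 along y. Floor 4 mm thick; outer walls 6 mm thick, 22 mm high in all. Hinge on the -y wall; outside the middle of the +y wall a black catch housing, 97 mm from the origin, no higher than the wall.
- cells (a point): Middle of the six small cells, on the floor's top, 33 mm from the case's origin along +y. Cells of 40 x 40 mm, three along the case's x (centres at -44, 0, 44 mm) by two along y (centres 22 mm either side of this point), between ribs 4 mm thick that rise 12 mm above the floor.
- long_space (a point): Middle of the long desiccant compartment beside the hinge, on the floor's top, 44 mm from the case's origin along -y: 128 mm along the case's x, 62 mm along y; the rib between it and the cells rises 14 mm above the floor.
- case_door (a joint): Door angle: 0 = shut and held by the catch, growing as it opens; 2.1 = fully open, leaning outward. Hinge friction (0.2 N m) holds it at any angle. At about 0.07 rad it meets the catch and needs about 6 N near the free edge to snap home.
- door_hinge (a point): Middle of the hinge line, which runs along the case's x, 81 mm from the case's origin along -y and 22 mm above its underside. The door swings up and over from the +y side: 140 mm along the hinge, 162 mm from hinge to free edge, 32 mm deep (hollow inside), grey frame with a clear front.
- door_edge (a point): Point on the door's outer face, 150 mm from the hinge line and 32 mm off the plane of the door's rim, in the middle of its length: faces up when the door is shut; press here.
- fresh: Fresh desiccant canister: white cylinder 36 mm across, 38 mm high, 35 g, metal perforated top; origin at the centre of its underside. It stands on the mat at the start.
- spent: Spent desiccant canister, just like the fresh one; it stands in the long compartment of the case at the start.
- spent_tray: Square steel tray for spent canisters, 100 x 100 x 20 mm, walls and floor 4 mm, 300 g, loose on the mat; origin at the centre of its underside.
- flux_tin: Bystander, leave alone: open round brass flux tin, 60 mm across, 20 high.
- solder_spool: Bystander, leave alone: white solder spool standing on its flange, 60 mm across, 40 high.
- driver: Bystander, leave alone: screwdriver with a green handle, lying, 170 mm long.
- pump: Bystander, leave alone: silver desoldering pump, lying, about 200 mm long, 20 across.
- iron_stand: Bystander, leave alone: soldering iron stand: black base 75 x 110 x 22 mm with sponge, wire coil and an upright rod 190 mm high.
- tip_jar: Bystander, leave alone: small jar, 44 mm across, 45 high.

How it is judged:
By the outcome, as a careful person would: the job done as asked, in the order asked, and still so for the second after the job is handed in, with the robot touching nothing.
Of relay0, relay1, relay2, relay3 only 2 to 4 are there at a start; the rules pass over those that are not, and their reading is None.
At some moment in a run one of fresh, spent, spent_tray may be knocked a few centimetres aside while the robot is not near it.
It also fails if it takes over 208 s, if anything falls off the work surface, if the arm or the gripper's body presses on something with over 40 N, if the wrist force passes 120 N, or if a joint passes its speed limit or range.

## Robot

A 6-joint arm with a two-finger parallel gripper is mounted at the origin on the work surface. World frame = base frame: x ahead of the robot, y to its left, z up, the work surface at z = 0. Lengths are in m, angles in rad, forces in N, time in s.
With the tool pointing down it reaches from about 0.25 to 0.775 m from the base axis. Payload 8.9 kg.
Tool frame: the origin (TCP) lies on the mounting face of the last link; the fingertips stand 173 mm ahead of it and the grasp point (between the pads) lies 155 mm ahead of it; z points along the fingers, y is the line along which they close (so a half turn about z gives the same grasp; the last joint's range is limited). The gripper opens to 85 mm and grips with 20 to 120 N. Pads are 22 mm wide; open, the fingers measure 114 mm over their backs; the gripper's body (76 mm by 85 mm) begins 54 mm behind the grasp point. The pads swing forward as they close: fully open they stand 13 mm farther back than shut.
Start: joints at [-1.435, 0.291, -0.153, 1.127, 0, 1.431], TCP at [0.142, -0.505, 0.405] pointing down, gripper open.
Joint ranges: [-2.52, 2.52], [-0.91, 1.74], [-1.3, 1.37], [-1.96, 2.02], [-1.52, 1.47], [-3.14, 3.14]. Speed limits (rad/s): [2.22, 2.22, 2.79, 3.14, 3.14, 3.14].

## Interface

Orientations are given as a rotation vector (axis times angle).
In Python, from bench import bot gives the robot as it stands.
- The arm moves only by the tool jog_arm, never from a script. Its argument "deltas" is a list of rows, each a list of 5 numbers: the gripper's target within -1 to 1 (fully open at 1, half-way at 0, shut at -1), then the shift along the world's x, y, z in mm, then the turn about the world's z in degrees. In form: [[grip, tx, ty, tz, roll], ...]. A call has 1 to 8 rows; each row is the pose to reach, as a shift and turn from the pose commanded when the call began; what a row does not reach only later rows make up. A row lasts 1/8 s, in which the tool goes at most 62.5 mm and 10.7 degrees, less where a joint would pass 70% of its speed; a pose out of reach is approached as far as the arm can. A call with a gripper value outside its range is refused whole. The fingers move at their own pace and stop on an object; "force" is the grip in N (left out, the last holds). Time passes only in rows, so rows that repeat a pose let the fingers close. It gives the time, the measured TCP pose, the force, the opening and the grip force at its end, in the units of the state.
- bot.sense(): the state, without advancing time (a new reading comes with each control period).
- bot.grab_frame(name): name is "scene" or "top" or "wrist"; returns a dict with "img" (400x640x3 uint8, red, green, blue), "K" (3x3 intrinsics, pixels), "k1" (the pictures are not rectified: a ray, as slopes to the right and down, at radius r is drawn at 1 + k1 r^2 times it, then the intrinsics apply), "view" (4x4, takes a point from world to camera coordinates); the wrist camera has in their place "mount" (4x4, takes a point from camera to tool coordinates, whose origin is the TCP and whose axes are the flange's). Camera axes: x right, y up, looking along -z (the intrinsics and any distortion apply to the point x, -y, -z); pixel columns grow to the right and rows downward; lengths in m; the calibration is good to about 2 mm. A picture is of the moment at which its call begins: read the wrist's pose just before it. There is no depth.
- bot.close_job(): hands the job in; it is judged then, once.
Trained networks look in a picture, given as the dict that the camera call returned (one of the last four; its "shot" number tells which), for a name from the list of things; names that differ only in an ending like _2 or _b are one class to them, and where a whole thing is asked for, a point or a joint stands for the part that bears it (a point fixed in the world has none). Each returns a list of dicts, best first, with "conf" (0 to 1); they miss things now and then, are a little off and sometimes report something else, mostly with a low value. They report only what shows in the picture. A call takes as long as a camera call.
- bot.search_frame(picture, query): "point" ([column, row] in pixels, amid what is visible of it).
- bot.regions_of(picture, query): "mask" (400x640 bool, what is visible of it) and "point" ([column, row] in pixels, amid what is visible of it).
The state is a dict: "time_s": time; "joints": joint angles; "qvel": joint speeds; "joint_torque": joint torques, N m; "position": TCP position; "tcp_rot": TCP orientation; "ft_force": force on the tool from outside, world axes, zero at the start; "torque": the same for the moment, N m; "opening": opening from 0.0 (shut) to 1.0 (fully open); "finger_force": force on a finger pad.
Only numpy, scipy, OpenCV 4.12 (cv2) and the standard library are available. Lean on these libraries where they do the work, as an engineer would, in place of code of your own. Each camera call takes 0.05 s, during which the arm holds its last target. There are 200 camera calls.

## Working session

There is one attempt and no reset: what is moved stays moved. The work goes in short steps, Python scripts to look and compute and a tool call to move; the robot and the scene stay as the last step left them, time stands still between calls to the robot, and variables do not carry over. Pictures are saved under pics/ and viewed, at most 14 in all, crops included, and the job is handed in when it is done.

Besides the shell and the picture viewer there is one more tool, called after "Emit:" as a command line: name --pt "numbers of a row" for each row, then --argument value for the rest. jog_arm: Moves the arm, as the interface text tells. Its arguments: {"type":"object","properties":{"deltas":{"type":"array"},"force":{"type":"number"}},"required":["deltas"]}

```bash
ls; mkdir -p pics; cat > h.py <<'E'
import numpy as np, cv2
from bench import bot
from scipy.spatial.transform import Rotation as R
def tcp(s=None):
    s=s or bot.sense(); T=np.eye(4); T[:3,:3]=R.from_rotvec(s["tcp_rot"]).as_matrix(); T[:3,3]=s["position"]; return T
def shot(name):
    T=tcp(); f=bot.grab_frame(name)
    f["c2w"]=T@np.array(f["mount"]) if "mount" in f else np.linalg.inv(f["view"])
    return f
def at(f,px,z):
    """world point at height z for pixel"""
    K=np.array(f["K"]); d=np.array([f["k1"],0,0,0.]) 
    u=cv2.undistortPoints(np.array([[px]],float),K,d)[0,0]
    r=f["c2w"][:3,:3]@np.array([u[0],-u[1],-1]); o=f["c2w"][:3,3]
    return o+r*(z-o[2])/r[2]
def proj(f,P):
    P=np.atleast_2d(P); w=np.linalg.inv(f["c2w"]); c=P@w[:3,:3].T+w[:3,3]; c=c*[1,-1,-1]
    return cv2.projectPoints(c,np.zeros(3),np.zeros(3),np.array(f["K"]),np.array([f["k1"],0,0,0.]))[0][:,0]
def save(f,n,crop=None,s=1):
    im=f["img"]
    if crop: im=im[crop[1]:crop[3],crop[0]:crop[2]]
    im=cv2.resize(im,None,fx=s,fy=s,interpolation=cv2.INTER_CUBIC)
    cv2.imwrite("pics/"+n+".png",im[:,:,::-1])
E
python3 - <<'E'
from h import *
s=bot.sense(); print(s["time_s"],s["position"],s["tcp_rot"],s["opening"])
f=shot("top"); save(f,"top0"); 
print(f["c2w"].round(3),f["k1"],f["K"])
Z=dict(carousel=.08,turntable=.03,bay_card=.034,relay0=.046,case=.026,case_door=.1,fresh=.042,spent=.046,spent_tray=.02,iron_stand=.02,tip_jar=.045,flux_tin=.02,solder_spool=.04,driver=.02,pump=.02,post=.07)
for n,z in Z.items():
    for d in bot.search_frame(f,n)[:5]: print(n,round(d["conf"],2),np.round(d["point"]),at(f,d["point"],z).round(3))
g=shot("scene"); save(g,"scene0")
E
```

```text
pics
0.0 [ 0.14243869 -0.50509112  0.40414053] [-3.11071530e+00 -4.30120542e-01  6.57168490e-05] 1.0004675212553027
[[ 0.026  0.986 -0.166  0.37 ]
 [-1.     0.026  0.002  0.02 ]
 [ 0.006  0.166  0.986  1.275]
 [ 0.     0.     0.     1.   ]] -0.10252499379070559 [[407.43609845   0.         317.91583862]
 [  0.         407.43609845 201.64068918]
 [  0.           0.           1.        ]]
carousel 0.69 [249. 192.] [0.595 0.226 0.08 ]
turntable 0.74 [260. 220.] [0.518 0.196 0.03 ]
bay_card 0.78 [257. 221.] [0.514 0.203 0.034]
case 0.88 [399. 227.] [ 0.507 -0.234  0.026]
case_door 0.94 [425. 228.] [ 0.498 -0.297  0.1  ]
fresh 0.34 [252. 190.] [0.608 0.222 0.042]
fresh 0.18 [259. 219.] [0.518 0.197 0.042]
spent 0.5 [426. 230.] [ 0.499 -0.314  0.046]
spent_tray 0.76 [371. 179.] [ 0.657 -0.149  0.02 ]
spent_tray 0.26 [465. 248.] [ 0.448 -0.444  0.02 ]
iron_stand 0.68 [171. 182.] [0.63  0.487 0.02 ]
iron_stand 0.39 [251. 188.] [0.619 0.229 0.02 ]
tip_jar 0.57 [188. 246.] [0.43  0.409 0.045]
flux_tin 0.7 [325. 156.] [0.73  0.001 0.02 ]
flux_tin 0.26 [399. 230.] [ 0.499 -0.235  0.02 ]
solder_spool 0.61 [170. 223.] [0.499 0.474 0.04 ]
driver 0.55 [464. 248.] [ 0.447 -0.441  0.02 ]
pump 0.79 [445. 177.] [ 0.672 -0.385  0.02 ]
pump 0.34 [186. 244.] [0.436 0.422 0.02 ]
pump 0.2 [466. 247.] [ 0.451 -0.447  0.02 ]
post 0.62 [170. 182.] [0.621 0.472 0.07 ]
post 0.57 [256. 220.] [0.511 0.201 0.07 ]
post 0.5 [426. 227.] [ 0.503 -0.307  0.07 ]
```

View pics/top0.png

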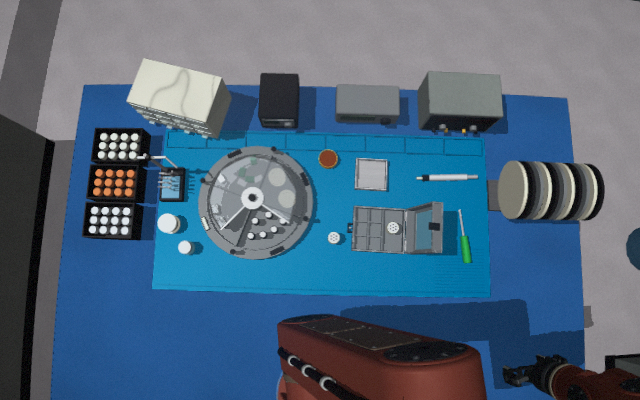

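View pics/scene0.png

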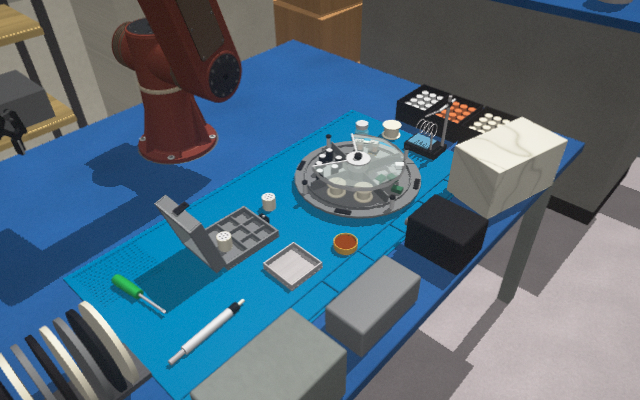

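The top view shows the carousel hub at (253,197), the case at (383,229) with spent at (393,228), fresh at (334,238), and the steel tray at (371,174). I'll zoom in on the carousel.

```bash
python3 - <<'E'
from h import *
f=shot("top"); im=f["img"]
a=cv2.resize(im[135:270,185:325],None,fx=4,fy=4,interpolation=cv2.INTER_CUBIC)
cv2.imwrite("pics/c1.png",a[:,:,::-1])
np.savez("top.npz",img=im)
for p,z in [((253,197),.101),((206,223),.034)]: print(p,at(f,p,z).round(3))
E
```

```text
(253, 197) [0.576 0.209 0.101]
(206, 223) [0.503 0.361 0.034]
```

View pics/c1.png

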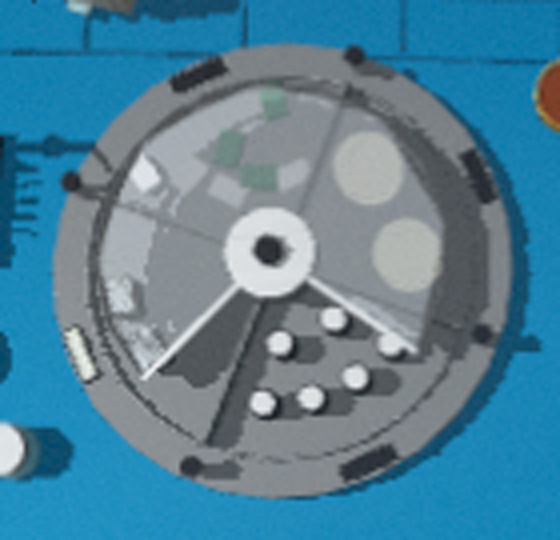

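The card is at about (205,223) and the posts are at (203,180), (273,149), (306,218) and (233,252). The opening faces down in the image, toward the robot. Next I'll work out the geometry.

```bash
python3 - <<'E'
from h import *
f=shot("top")
posts=np.array([at(f,p,.07) for p in [(203,180.5),(273.5,148.8),(305.8,218.5),(232.8,251.8)]])
A=np.c_[2*posts[:,:2],np.ones(4)]; s=np.linalg.lstsq(A,(posts[:,:2]**2).sum(1),rcond=None)[0]; c=s[:2]
print("centre",c,"r",np.sqrt(s[2]+c@c)); print(posts.round(3), posts[:,:2].mean(0))
ang=lambda p:np.degrees(np.arctan2(*(np.array(p)[:2]-c)[::-1]))
print("posts",[ang(p) for p in posts])
print("hub",at(f,(252.2,197.7),.101))
cd=at(f,(205,223.5),.034); print("card",cd,ang(cd),np.linalg.norm(cd[:2]-c))
for p in [(221.2,229),(288.8,222.5)]:
    q=at(f,p,.082); print("edge",q,ang(q),np.linalg.norm(q[:2]-c))
for n,z in dict(case=.02,case_door=.1,fresh=.042,spent=.046,spent_tray=.015).items():
    for d in bot.regions_of(f,n)[:2]:
        m=d["mask"]; r=cv2.minAreaRect(np.argwhere(m)[:,::-1].astype(np.float32))
        P=[at(f,p,z)[:2].round(3) for p in cv2.boxPoints(r)]
        print(n,round(d["conf"],2),m.sum(),at(f,d["point"],z).round(3),np.mean(P,0).round(3),np.array(P).tolist())
a=cv2.resize(f["img"][145:275,320:490],None,fx=4,fy=4,interpolation=cv2.INTER_CUBIC)
cv2.imwrite("pics/c2.png",a[:,:,::-1])
E
```

```text
centre [0.57444626 0.21149792] r 0.16755738991940808
[[0.629 0.37  0.07 ]
 [0.734 0.159 0.07 ]
 [0.521 0.053 0.07 ]
 [0.416 0.266 0.07 ]] [0.57467108 0.21182515]
posts [np.float64(71.1421048966009), np.float64(-18.285569090426087), np.float64(-108.70873417500218), np.float64(161.19166673817057)]
hub [0.57396871 0.21116019 0.101     ]
card [0.50105782 0.36426261 0.034     ] 115.65971763058273 0.16947836185379533
edge [0.48110577 0.30140221 0.082     ] 136.07428191525668 0.12959641083756684
edge [0.50601863 0.10229291 0.082     ] -122.07117454721107 0.12887232190190695
case 0.95 4148 [ 0.505 -0.229  0.02 ] [ 0.502 -0.227] [[0.573, -0.073], [0.595, -0.374], [0.431, -0.378], [0.411, -0.083]]
case 0.33 1888 [ 0.501 -0.308  0.02 ] [ 0.509 -0.312] [[0.59, -0.252], [0.594, -0.374], [0.427, -0.371], [0.425, -0.251]]
case_door 0.72 1887 [ 0.503 -0.295  0.1  ] [ 0.5   -0.292] [[0.422, -0.232], [0.58, -0.24], [0.579, -0.354], [0.42, -0.344]]
spent 0.63 151 [ 0.511 -0.219  0.046] [ 0.503 -0.21 ] [[0.501, -0.182], [0.531, -0.211], [0.505, -0.237], [0.476, -0.208]]
spent 0.49 1825 [ 0.499 -0.317  0.046] [ 0.506 -0.307] [[0.586, -0.25], [0.589, -0.366], [0.426, -0.363], [0.424, -0.249]]
spent_tray 0.79 931 [ 0.663 -0.144  0.015] [ 0.674 -0.147] [[0.625, -0.094], [0.724, -0.097], [0.723, -0.2], [0.623, -0.195]]
spent_tray 0.44 4326 [0.6   0.23  0.015] [0.615 0.231] [[0.707, 0.389], [0.748, 0.112], [0.523, 0.077], [0.483, 0.345]]
```

View pics/c2.png

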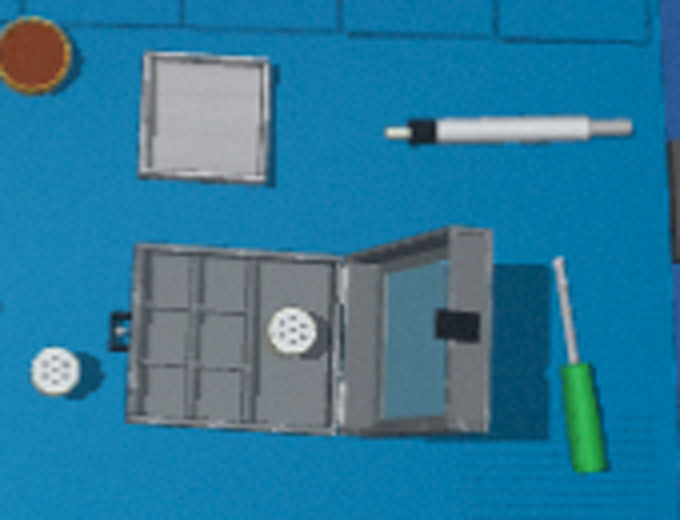

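```bash
cat >> h.py <<'E'
C=np.array([.5744,.2115])
def plan(xy,zg,yaw,s=None,p=True):
    """delta (mm, deg) to put grasp point (155 ahead) at xy,zg with closing line at yaw deg (mod 180)"""
    s=s or bot.sense(); T=tcp(s); d=np.array([*xy,zg+.155])-T[:3,3]
    now=np.degrees(np.arctan2(T[1,1],T[0,1])); j=np.degrees(s["joints"])
    r=np.hypot(*xy); j1=np.degrees(np.arctan2(xy[1],xy[0])-np.arcsin(.0727/r)); 
    c=[]
    for k in range(-4,5):
        roll=yaw-now+180*k; j6=j[5]+(j1-j[0])-roll; c.append((abs(j6),roll,j6))
    _,roll,j6=min(c)
    if p: print("d mm",(d*1000).round(1),"roll",round(roll,1),"j6->",round(j6,1),"tilt",T[:3,2].round(3))
    return d*1000,roll
E
python3 - <<'E'
from h import *
P=lambda a:C+.168*np.array([np.cos(np.radians(a)),np.sin(np.radians(a))])
plan(P(161.3),.12,71.3)
print("arc", [(round(a-161.3,1),((P(a)-P(161.3))*1000).round(1).tolist()) for a in np.linspace(161.3,232,25)])
E
```

```text
d mm [ 272.8  770.7 -129.7] roll 145.6 j6-> 42.8 tilt [-0. -0. -1.]
arc [(np.float64(0.0), [0.0, 0.0]), (np.float64(2.9), [-2.6, -8.2]), (np.float64(5.9), [-4.7, -16.6]), (np.float64(8.8), [-6.4, -25.1]), (np.float64(11.8), [-7.6, -33.6]), (np.float64(14.7), [-8.5, -42.2]), (np.float64(17.7), [-8.8, -50.9]), (np.float64(20.6), [-8.8, -59.5]), (np.float64(23.6), [-8.3, -68.1]), (np.float64(26.5), [-7.3, -76.7]), (np.float64(29.5), [-5.9, -85.2]), (np.float64(32.4), [-4.1, -93.7]), (np.float64(35.3), [-1.8, -102.0]), (np.float64(38.3), [0.9, -110.2]), (np.float64(41.2), [4.0, -118.3]), (np.float64(44.2), [7.5, -126.2]), (np.float64(47.1), [11.4, -133.9]), (np.float64(50.1), [15.7, -141.3]), (np.float64(53.0), [20.4, -148.6]), (np.float64(56.0), [25.4, -155.6]), (np.float64(58.9), [30.8, -162.3]), (np.float64(61.9), [36.6, -168.8]), (np.float64(64.8), [42.7, -174.9]), (np.float64(67.8), [49.0, -180.8]), (np.float64(70.7), [55.7, -186.2])]
```

Emit:
jog_arm --pt "-0.05 20 56 0 10" --pt "-0.05 40 112 0 20" --pt "-0.05 60 168 0 30" --pt "-0.05 80 224 0 40" --pt "-0.05 100 280 0 50" --pt "-0.05 120 336 0 60" --pt "-0.05 140 392 0 70" --pt "-0.05 160 448 0 80" --force 20

```text
time_s: 2.25
position: [0.3025, -0.0564, 0.4051]
tcp_rot: [2.103, 2.331, 0.001]
ft_force: [1.2, -0.5, 0.5]
opening: 0.476
finger_force: 0.0
```

Emit:
jog_arm --pt "-0.05 20 56 0 10" --pt "-0.05 40 112 0 20" --pt "-0.05 60 168 0 30" --pt "-0.05 80 224 0 40" --pt "-0.05 100 280 0 50" --pt "-0.05 113 323 -60 60" --pt "-0.05 113 323 -120 65.6" --pt "-0.05 113 323 -130 65.6"

```text
time_s: 3.25
position: [0.4137, 0.265, 0.2712]
tcp_rot: [-0.508, -3.096, 0.005]
ft_force: [-0.5, -0.3, 0.6]
opening: 0.472
finger_force: 0.0
```

```bash
python3 - <<'E'
from h import *
P=lambda a:C+.168*np.array([np.cos(np.radians(a)),np.sin(np.radians(a))])
f=shot("wrist"); save(f,"w1"); print(bot.sense()["time_s"])
plan(P(161.3),.06,71.3); print(proj(f,[[*P(161.3),.07]]))
for d in bot.search_frame(f,"post")[:4]: 
    q=at(f,d["point"],.07); print(d["conf"],d["point"],q)
E
```

```text
3.3
d mm [  1.6   0.6 -55.6] roll 0.0 j6-> 42.8 tilt [-0.006 -0.002 -1.   ]
[[321.4700628  241.65312827]]
0.65 [319.5, 273.1] [0.43697556 0.25670174 0.07      ]
```

View pics/w1.png

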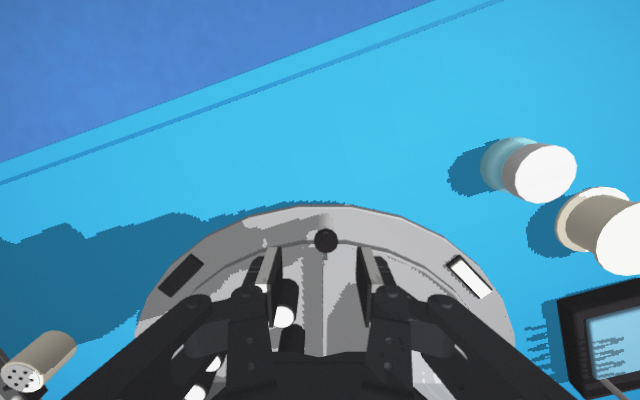

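The post head shows at (326,240), between the fingers and within 5 px of the prediction. I'll descend, grip it and sweep along the arc.

Emit:
jog_arm --pt "-0.05 2 1 -40 0" --pt "-0.05 2 1 -56 0" --pt "-0.7 2 1 -56 0" --pt "-0.7 2 1 -56 0" --pt "-0.9 2 1 -56 0" --pt "-0.9 2 1 -56 0" --force 20

```text
time_s: 4.1
position: [0.4177, 0.266, 0.2197]
tcp_rot: [0.513, 3.098, 0.001]
ft_force: [-1.7, 0.1, 5.7]
opening: 0.169
finger_force: 20.0
```

Emit:
jog_arm --pt "-0.9 -1 -4 0 1.5" --pt "-0.9 -2.6 -8.2 0 2.9" --pt "-0.9 -4.7 -16.6 0 5.9" --pt "-0.9 -6.4 -25.1 0 8.8" --pt "-0.9 -7.6 -33.6 0 11.8" --pt "-0.9 -8.5 -42.2 0 14.7" --pt "-0.9 -8.8 -50.9 0 17.7" --pt "-0.9 -8.8 -59.5 0 20.6"

```text
time_s: 5.1
position: [0.4092, 0.2064, 0.2197]
tcp_rot: [-0.053, 3.139, 0.002]
ft_force: [1.7, 1.6, 5.5]
opening: 0.165
finger_force: 20.0
```

```bash
python3 - <<'E'
from h import *
s=bot.sense(); x=s["position"][:2]-C; a=np.degrees(np.arctan2(x[1],x[0])); print(a%360,np.hypot(*x),s["opening"],s["ft_force"],s["finger_force"])
E
```

```text
181.75650643118996 0.16525209799326507 0.1652560306591462 [1.65228715 1.61963026 5.53476817] 20.019663870334625
```

Emit:
jog_arm --pt "-0.9 0.5 -8.6 0 3" --pt "-0.9 1.5 -17.2 0 5.9" --pt "-0.9 2.9 -25.7 0 8.9" --pt "-0.9 4.7 -34.2 0 11.8" --pt "-0.9 7 -42.5 0 14.7" --pt "-0.9 9.7 -50.7 0 17.7" --pt "-0.9 12.8 -58.8 0 20.6" --pt "-0.9 16.3 -66.7 0 23.6"

```text
time_s: 6.1
position: [0.4261, 0.1398, 0.2197]
tcp_rot: [-0.693, 3.06, 0.001]
ft_force: [2.8, 2.7, 3.2]
opening: 0.17
finger_force: 19.9
```

Emit:
jog_arm --pt "-0.9 4 -7.7 0 3" --pt "-0.9 8.2 -15.1 0 5.9" --pt "-0.9 12.9 -22.4 0 8.8" --pt "-0.9 17.9 -29.4 0 11.8" --pt "-0.9 23.3 -36.1 0 14.7" --pt "-0.9 29.1 -42.6 0 17.7" --pt "-0.9 35.2 -48.7 0 20.6" --pt "-0.9 41.5 -54.6 0 23.6"

```text
time_s: 7.1
position: [0.468, 0.0856, 0.2198]
tcp_rot: [-1.304, 2.852, 0.001]
ft_force: [5.6, 8.8, 1.2]
opening: 0.171
finger_force: 19.8
```

Emit:
jog_arm --pt "-0.9 4 -3.4 0 1.5" --pt "-0.9 6.7 -5.4 0 2.9" --pt "-0.9 6.7 -5.4 0 2.9"

```text
time_s: 7.48
position: [0.4749, 0.0802, 0.2198]
tcp_rot: [-1.374, 2.819, -0.0]
ft_force: [5.7, 5.5, 1.4]
opening: 0.165
finger_force: 19.8
```

```bash
python3 - <<'E'
from h import *
s=bot.sense(); x=s["position"][:2]-C; a=np.degrees(np.arctan2(x[1],x[0])); print(a%360,np.hypot(*x),s["opening"],s["ft_force"],s["finger_force"])
f=shot("top"); a=f["img"][135:270,185:325]; save(f,"c3",(185,135,325,270),4)
E
```

```text
232.84794612868296 0.16476156814500878 0.1649113187338915 [5.68053315 5.5236145  1.3614399 ] 19.768205881118774
```

View pics/c3.png

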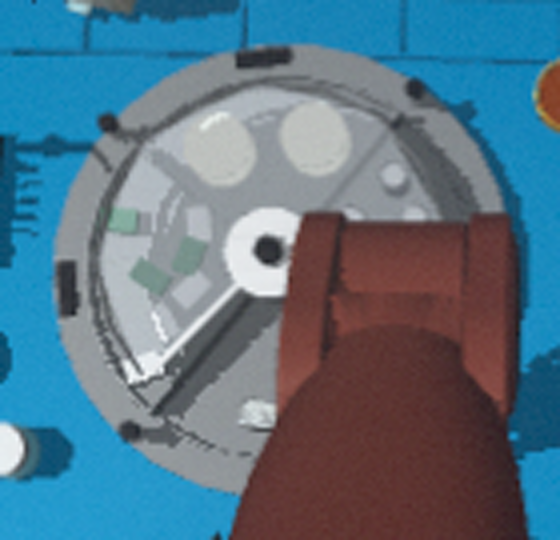

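The posts now show at about (212,165), (289,157) and (217,243). I'll check their angles, then release and raise.

```bash
python3 - <<'E'
from h import *
f=shot("top")
for p in [(212,165.5),(289,157.2),(217.5,242.8)]:
    q=at(f,p,.07)[:2]-C; print(np.degrees(np.arctan2(q[1],q[0]))%90, np.hypot(*q))
E
```

```text
52.7840954092133 0.16837245012100954
52.84514049496064 0.16779794721534125
52.81894675937008 0.1676371815716781
```

Emit:
jog_arm --pt "0 0 0 0 0" --pt "0 0 0 0 0" --pt "0 0 0 60 0" --pt "0 -30 -10 120 0" --pt "0 -60 -20 180 10" --pt "0 -60 -20 200 20" --pt "0 -60 -20 200 20"

```text
time_s: 8.45
position: [0.4131, 0.0595, 0.4208]
tcp_rot: [-1.844, 2.54, -0.004]
ft_force: [1.0, -0.3, 0.3]
opening: 0.503
finger_force: 0.0
```

```bash
python3 - <<'E'
from h import *
f=shot("wrist"); save(f,"w2"); 
for n,z in dict(bay_card=.034,relay0=.072).items():
  for d in bot.regions_of(f,n)[:5]:
    q=at(f,d["point"],z); x=q[:2]-C; print(n,round(d["conf"],2),np.round(d["point"]),d["mask"].sum(),q.round(3),np.degrees(np.arctan2(x[1],x[0]))%360,np.hypot(*x))
E
```

```text
bay_card 0.68 [284. 246.] 18727 [0.491 0.141 0.034] 219.953047621067 0.10934260511311807
relay0 0.69 [323. 295.] 502 [0.456 0.205 0.072] 182.95877982066122 0.1188253465712121
relay0 0.56 [307. 268.] 621 [0.463 0.162 0.072] 204.21497480928153 0.12178149241674466
```

View pics/w2.png

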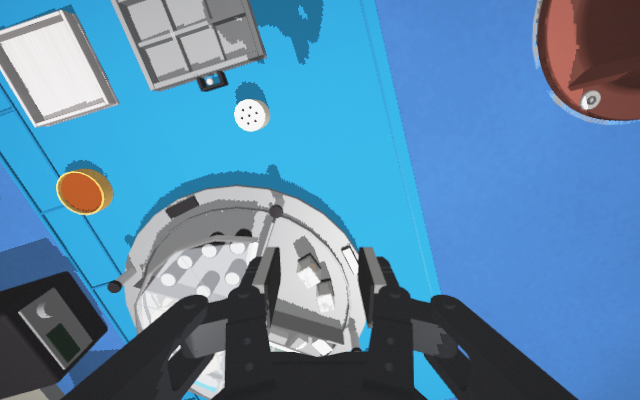

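The wrist view shows relays around (310,268) and (325,295), partly hidden by the fingers. I'll shift +y for a clear look.

Emit:
jog_arm --pt "0 20 55 0 0" --pt "0 40 110 0 0" --pt "0 50 140 -20 0" --pt "0 50 140 -40 0" --pt "0 50 140 -40 0"

```text
time_s: 9.22
position: [0.4621, 0.1999, 0.3761]
tcp_rot: [1.841, -2.539, -0.003]
ft_force: [0.4, -0.4, 0.4]
opening: 0.502
finger_force: 0.0
```

```bash
python3 - <<'E'
from h import *
f=shot("wrist"); s=bot.sense(); print(s["position"],f["c2w"].round(3).tolist()); np.savez("w3.npz",img=f["img"],c2w=f["c2w"],K=f["K"],k1=f["k1"])
save(f,"w3"); P=lambda a,r,z:[*(C+r*np.array([np.cos(np.radians(a)),np.sin(np.radians(a))])),z]
print(proj(f,[P(187,.168,.034),P(187,.115,.03),P(137,.132,.084),P(237,.132,.084),P(232.8,.168,.07),P(142.8,.168,.07)]).round())
for n,z in dict(bay_card=.034,relay0=.072,post=.07).items():
  for d in bot.regions_of(f,n)[:5]:
    q=at(f,d["point"],z); x=q[:2]-C; print(n,round(d["conf"],2),np.round(d["point"]),d["mask"].sum(),q.round(3),np.degrees(np.arctan2(x[1],x[0]))%360,np.hypot(*x))
E
```

```text
[0.46254853 0.19963067 0.37737987] [[-0.95, -0.297, -0.093, 0.436], [0.311, -0.902, -0.299, 0.122], [0.005, -0.313, 0.95, 0.346], [0.0, 0.0, 0.0, 1.0]]
[[362. 161.]
 [318. 180.]
 [333. 289.]
 [235. 106.]
 [261.  68.]
 [368. 281.]]
bay_card 0.68 [274. 154.] 33985 [0.495 0.154 0.034] 215.8084641224575 0.09799314239935494
relay0 0.86 [327. 204.] 708 [0.456 0.213 0.072] 179.12192706955213 0.11807944385330854
relay0 0.65 [304. 165.] 794 [0.465 0.169 0.072] 201.15195430596 0.11732299286450562
post 0.83 [275. 150.] 33371 [0.486 0.148 0.07 ] 216.0015652388793 0.10872788726216417
post 0.29 [304. 166.] 718 [0.466 0.171 0.07 ] 200.60882706927666 0.11590838717272789
```

View pics/w3.png

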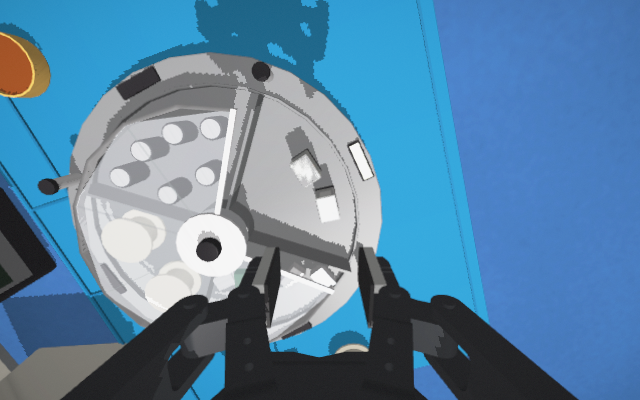

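Two relays stand in the bay at (304,165) and (327,204). The card at (361,160) and both cover edges match the prediction to within 3 px, so the bay is square. I'll overlay box outlines to check the relay poses.

```bash
cat >> h.py <<'E'
def box(x,y,z,yaw,sx=.021,sy=.028,h=.042):
    c,s=np.cos(yaw),np.sin(yaw); b=[(-1,-1),(1,-1),(1,1),(-1,1)]
    return np.array([[x+c*i*sx/2-s*j*sy/2,y+s*i*sx/2+c*j*sy/2,z+k] for k in (0,h) for i,j in b])
E
python3 - <<'E'
from h import *
f=dict(np.load("w3.npz")); f["k1"]=float(f["k1"])
im=f["img"][110:270,250:410]; S=4; im=cv2.resize(im,None,fx=S,fy=S,interpolation=cv2.INTER_CUBIC)[:,:,::-1].copy()
for a,r in [(179.1,.115),(201.1,.115)]:
    t=np.radians(a); p=C+r*np.array([np.cos(t),np.sin(t)])
    q=(proj(f,box(*p,.030,t+np.pi))-[250,110]+.5)*S; print(p)
    for k,col in ((0,(0,0,255)),(4,(0,255,0))): cv2.polylines(im,[q[k:k+4].astype(int)],True,col,1)
cv2.imwrite("pics/w3c.png",im[:600])
E
```

```text
[0.45941419 0.21330634]
[0.46711034 0.17010037]
```

View pics/w3c.png

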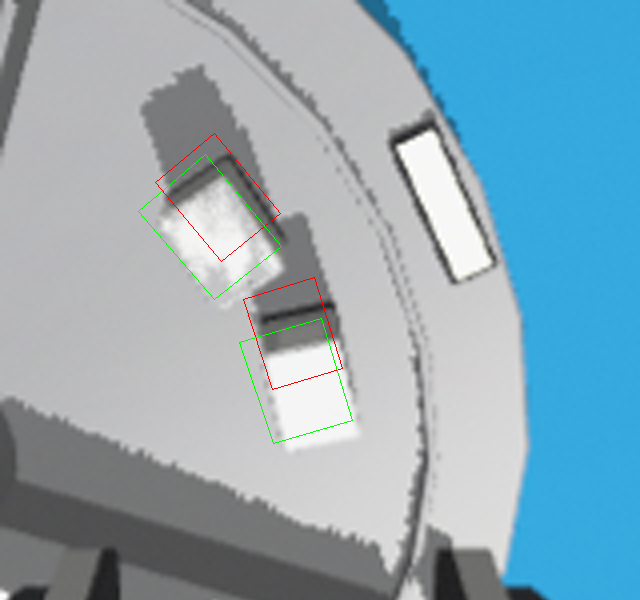

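```bash
python3 - <<'E'
from h import *
f=dict(np.load("w3.npz")); f["k1"]=float(f["k1"])
g=cv2.cvtColor(f["img"],cv2.COLOR_RGB2GRAY)
for q in ([(265,352),(338,340),(358,435),(287,450)],[(160,205),(235,165),(283,262),(222,303)]):
    q=np.array(q)/4-.5+[250,110]; W=np.array([at(f,p,.072)[:2] for p in q])
    print(W.mean(0).round(4),[round(float(np.linalg.norm(W[i]-W[(i+1)%4])),4) for i in range(4)],[round(float(np.degrees(np.arctan2(*(W[(i+1)%4]-W[i])[::-1]))%180),1) for i in range(4)])
E
```

```text
[0.4568 0.2178] [0.0182, 0.0257, 0.0184, 0.0267] [171.5, 84.2, 174.6, 83.8]
[0.4642 0.1725] [0.0202, 0.0258, 0.018, 0.028] [9.6, 97.8, 16.3, 102.7]
```

```bash
python3 - <<'E'
from h import *
plan((.4568,.2178),.063,174); print(bot.sense()["time_s"])
E
```

```text
d mm [  -6.4   18.4 -161.2] roll 12.2 j6-> -66.8 tilt [ 0.001  0.    -1.   ]
9.425
```

Emit:
jog_arm --pt "-0.05 -6 18 -50 8" --pt "-0.05 -6 18 -100 12" --pt "-0.05 -6 18 -140 12" --pt "-0.05 -6 18 -161 12" --pt "-0.05 -6 18 -161 12" --pt "-0.8 -6 18 -161 12" --pt "-0.8 -6 18 -161 12" --pt "-0.8 -6 18 -161 12" --force 25

```text
time_s: 10.42
position: [0.4577, 0.2178, 0.2191]
tcp_rot: [-2.098, 2.335, -0.002]
ft_force: [0.1, -1.0, 7.4]
opening: 0.237
finger_force: 29.0
```

Emit:
jog_arm --pt "-0.8 0 0 0 0" --pt "-0.8 0 0 15 0" --pt "-0.8 0 0 50 0" --pt "-0.8 0 0 100 0" --pt "-0.8 0 0 140 0" --pt "-0.8 0 0 140 0"

```text
time_s: 11.18
position: [0.4579, 0.218, 0.3618]
tcp_rot: [-2.096, 2.332, -0.004]
ft_force: [-0.4, 0.2, -0.1]
opening: 0.238
finger_force: 28.0
```

```bash
python3 - <<'E'
from h import *
s=bot.sense(); print(s["position"],s["opening"]*85,s["finger_force"])
plan((.50,-.2),.16,178)
E
```

```text
[0.45785406 0.21800941 0.36177524] 20.24406259317646 28.01980286836624
d mm [  42.1 -418.   -46.8] roll -175.9 j6-> 62.4 tilt [ 0.006  0.002 -1.   ]
```

Emit:
jog_arm --pt "-0.8 5 -50 20 1" --pt "-0.8 11 -110 30 2" --pt "-0.8 17 -170 35 4" --pt "-0.8 23 -230 35 4" --pt "-0.8 29 -290 35 4" --pt "-0.8 32 -318 35 4" --pt "-0.8 32 -318 35 4" --pt "-0.8 32 -318 35 4"

```text
time_s: 12.18
position: [0.4886, -0.0997, 0.3924]
tcp_rot: [2.18, -2.262, -0.002]
ft_force: [0.6, 0.0, -0.7]
opening: 0.236
finger_force: 28.0
```

```bash
python3 - <<'E'
from h import *
f=shot("wrist"); save(f,"w4"); np.savez("w4.npz",img=f["img"],c2w=f["c2w"],K=f["K"],k1=f["k1"])
for n,z in dict(case=.02,fresh=.042,spent=.046,spent_tray=.015,relay0=.05).items():
  for d in bot.regions_of(f,n)[:2]: print(n,round(d["conf"],2),np.round(d["point"]),d["mask"].sum(),at(f,d["point"],z).round(3))
t=shot("top")
for n,z in dict(fresh=.042,spent=.046,spent_tray=.015).items():
  for d in bot.regions_of(t,n)[:2]: print(n,round(d["conf"],2),np.round(d["point"]),d["mask"].sum(),at(t,d["point"],z).round(3))
E
```

```text
case 0.55 [306.  93.] 23263 [ 0.498 -0.193  0.02 ]
fresh 0.62 [336. 224.] 636 [ 0.469 -0.045  0.042]
fresh 0.27 [146. 248.] 1884 [ 0.702 -0.022  0.042]
spent 0.8 [300.  71.] 1075 [ 0.503 -0.214  0.046]
spent 0.46 [337. 224.] 682 [ 0.468 -0.048  0.046]
spent_tray 0.61 [159. 135.] 8552 [ 0.671 -0.154  0.015]
spent_tray 0.51 [144. 247.] 1929 [ 0.722 -0.011  0.015]
relay0 0.97 [316. 272.] 3375 [0.496 0.014 0.05 ]
relay0 0.31 [307.  12.] 4264 [ 0.493 -0.263  0.05 ]
fresh 0.43 [436. 233.] 890 [ 0.489 -0.346  0.042]
spent 0.21 [168. 181.] 1035 [0.629 0.487 0.046]
spent_tray 0.5 [358. 167.] 285 [ 0.697 -0.107  0.015]
```

View pics/w4.png

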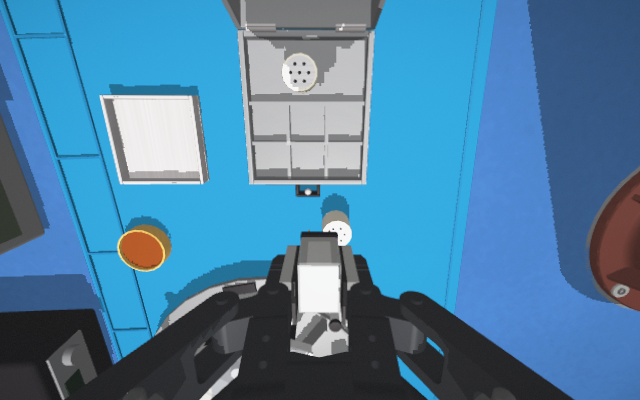

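The relay is held at (318,285). The case's +y corners are near (249,185) and (366,183), spent is at (300,72), and the tray is at (155,140). I'll fit the case pose.

```bash
python3 - <<'E'
from h import *
from scipy.optimize import least_squares
f=dict(np.load("w4.npz")); f["k1"]=float(f["k1"])
a,b=at(f,(249,185),.026),at(f,(366,183),.026); c,d=at(f,(240,32),.026),at(f,(374,30),.026)
print(a,b,c,d,np.linalg.norm(a-b),np.linalg.norm(c-d),np.linalg.norm(a-c),np.linalg.norm(b-d))
L=np.array([[.07,.081],[-.07,.081],[.07,-.081],[-.07,-.081]]); W=np.array([a,b,c,d])[:,:2]
def fun(p): 
    R2=np.array([[np.cos(p[2]),-np.sin(p[2])],[np.sin(p[2]),np.cos(p[2])]]); return (L@R2.T+p[:2]-W).ravel()
s=least_squares(fun,[.5,-.17,0]); print("case",s.x,np.degrees(s.x[2]),fun(s.x).round(4))
g=cv2.resize(f["img"][0:210,90:400],None,fx=2.5,fy=2.5,interpolation=cv2.INTER_CUBIC)[:,:,::-1].copy()
p=s.x; R2=np.array([[np.cos(p[2]),-np.sin(p[2])],[np.sin(p[2]),np.cos(p[2])]])
for x in (-.044,0,.044):
    for y in (.011,.055):
        q=[[*(R2@np.array([x+i*.02,y+j*.02])+p[:2]),.020] for i,j in [(-1,-1),(1,-1),(1,1),(-1,1)]]
        cv2.polylines(g,[((proj(f,q)-[90,0]+.5)*2.5).astype(int)],True,(0,255,0),1)
for k in bot.regions_of,: pass
cv2.imwrite("pics/w4c.png",g)
E
```

```text
[ 0.57127836 -0.09330412  0.026     ] [ 0.43155844 -0.09053546  0.026     ] [ 0.56188546 -0.25349683  0.026     ] [ 0.42603449 -0.25037897  0.026     ] 0.13974734695270408 0.13588674228325667 0.1604678489992586 0.15993893849962224
case [ 0.49768918 -0.17192885 -0.03582217] -2.052459122896821 [-0.0007 -0.0002 -0.0009  0.0021  0.0029 -0.0019 -0.0012  0.    ]
```

View pics/w4c.png

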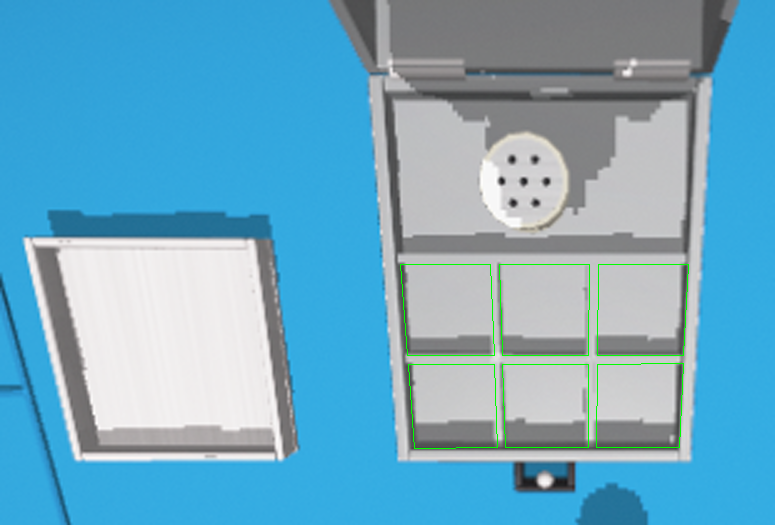

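```bash
python3 - <<'E'
from h import *
plan((.4997,-.1169),.043,178)
E
```

```text
d mm [  10.7  -16.8 -194.7] roll -179.9 j6-> 70.7 tilt [ 0.  0. -1.]
```

Emit:
jog_arm --pt "-0.8 5 -8 -40 0" --pt "-0.8 11 -17 -90 0" --pt "-0.8 11 -17 -140 0" --pt "-0.8 11 -17 -170 0" --pt "-0.8 11 -17 -185 0" --pt "-0.8 11 -17 -194 0" --pt "-0.8 11 -17 -195 0" --pt "-0.8 11 -17 -195 0"

```text
time_s: 13.68
position: [0.5004, -0.1175, 0.1986]
tcp_rot: [-2.18, 2.261, -0.002]
ft_force: [0.3, -0.1, -0.4]
opening: 0.24
finger_force: 28.0
```

Emit:
jog_arm --pt "-0.8 0 0 -1 0" --pt "-0.2 0 0 -1 0" --pt "-0.2 0 0 -1 0" --pt "-0.2 0 0 20 0" --pt "-0.2 0 0 70 0" --pt "-0.2 0 40 120 0" --pt "-0.2 0 90 160 0" --pt "-0.2 -5 150 170 0"

```text
time_s: 14.68
position: [0.4958, 0.0324, 0.3703]
tcp_rot: [-2.176, 2.261, -0.006]
ft_force: [1.1, 1.2, -0.5]
opening: 0.396
finger_force: 0.0
```

Emit:
jog_arm --pt "-0.05 -4 55 0 2" --pt "-0.05 -8 90 0 6" --pt "-0.05 -15 120 0 9" --pt "-0.05 -25 140 0 12" --pt "-0.05 -25 140 0 15" --pt "-0.05 -25 140 0 15"

```text
time_s: 15.42
position: [0.4699, 0.1718, 0.3676]
tcp_rot: [-2.457, 1.957, -0.0]
ft_force: [-0.8, -0.6, 0.1]
opening: 0.473
finger_force: 0.0
```

```bash
python3 - <<'E'
from h import *
plan((.4642,.1725),.063,192)
f=shot("wrist"); save(f,"w5"); np.savez("w5.npz",img=f["img"],c2w=f["c2w"],K=f["K"],k1=f["k1"])
c=np.array([.4642,.1725]); 
g=f["img"][:,:,::-1].copy()
for yaw in (12,): 
    q=proj(f,box(*c,.030,np.radians(yaw))); 
    for k,col in ((0,(0,0,255)),(4,(0,255,0))): cv2.polylines(g,[(q[k:k+4]).astype(int)],True,col,1)
q=proj(f,box(.4997,-.1169,.008,np.radians(-2))).astype(int)
for k,col in ((0,(0,0,255)),(4,(0,255,0))): cv2.polylines(g,[q[k:k+4]],True,col,1)
print(q[4:].mean(0))
cv2.imwrite("pics/w5.png",g)
E
```

```text
d mm [  -5.7    0.7 -149.6] roll -180.9 j6-> 89.9 tilt [ 0. -0. -1.]
[ 368.5  -213.25]
```

View pics/w5.png

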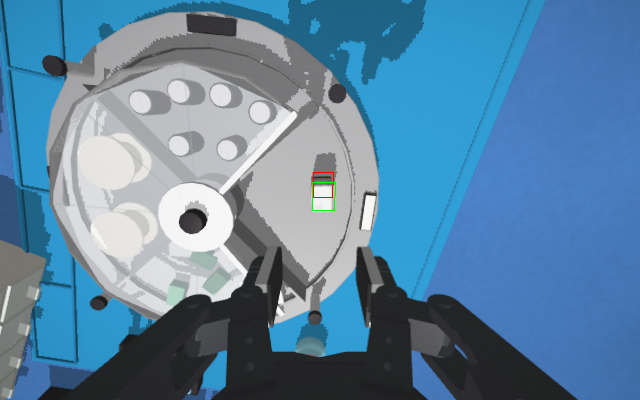

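The overlay sits on the remaining relay at (323,195), and nothing else is left in the bay.

Emit:
jog_arm --pt "-0.05 -6 1 -50 -1" --pt "-0.05 -6 1 -100 -1" --pt "-0.05 -6 1 -135 -1" --pt "-0.05 -6 1 -149 -1" --pt "-0.05 -6 1 -149 -1" --pt "-0.8 -6 1 -149 -1" --pt "-0.8 -6 1 -149 -1" --pt "-0.8 -6 1 -149 -1"

```text
time_s: 16.48
position: [0.4648, 0.1727, 0.2198]
tcp_rot: [-2.438, 1.978, -0.003]
ft_force: [0.2, -0.0, 7.2]
opening: 0.242
finger_force: 29.9
```

Emit:
jog_arm --pt "-0.8 0 0 0 0" --pt "-0.8 0 0 15 0" --pt "-0.8 0 0 60 0" --pt "-0.8 0 0 110 0" --pt "-0.8 5 -50 150 0" --pt "-0.8 11 -110 160 -5" --pt "-0.8 20 -170 160 -10" --pt "-0.8 25 -230 160 -13"

```text
time_s: 17.48
position: [0.489, -0.0593, 0.3801]
tcp_rot: [-2.197, 2.244, -0.003]
ft_force: [1.1, -0.8, -0.9]
opening: 0.238
finger_force: 28.8
```

Emit:
jog_arm --pt "-0.8 4 -45 0 0" --pt "-0.8 9 -70 0 0" --pt "-0.8 9 -70 0 0" --pt "-0.8 9 -70 0 0"

```text
time_s: 17.98
position: [0.4978, -0.1268, 0.3791]
tcp_rot: [-2.2, 2.242, 0.0]
ft_force: [-0.3, -0.1, -0.3]
opening: 0.239
finger_force: 28.8
```

```bash
python3 - <<'E'
from h import *
s=bot.sense(); print(s["opening"]*85,s["finger_force"],s["time_s"])
plan((.4981,-.1609),.043,178,s)
f=shot("wrist"); g=f["img"][:,:,::-1].copy()
q=proj(f,box(.4997,-.1169,.008,np.radians(-2))).astype(int)
for k,col in ((0,(0,0,255)),(4,(0,255,0))): cv2.polylines(g,[q[k:k+4]],True,col,1)
cv2.imwrite("pics/w6.png",g); np.savez("w6.npz",img=f["img"],c2w=f["c2w"],K=f["K"],k1=f["k1"])
for n,z in dict(fresh=.042,spent=.046,spent_tray=.015).items():
  for d in bot.regions_of(f,n)[:2]: print(n,round(d["conf"],2),np.round(d["point"]),d["mask"].sum(),at(f,d["point"],z).round(3))
E
```

```text
20.296330405834805 28.797976076602936 17.975
d mm [   0.3  -34.1 -181.1] roll -180.9 j6-> 66.1 tilt [ 0.  0. -1.]
fresh 0.53 [344. 241.] 226 [ 0.469 -0.058  0.042]
spent 0.92 [278.  87.] 1214 [ 0.535 -0.225  0.046]
spent_tray 0.93 [162. 158.] 8550 [ 0.676 -0.154  0.015]
```

View pics/w6.png

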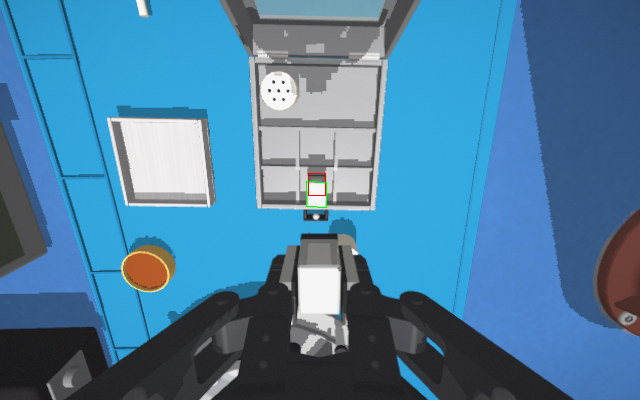

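The first relay stands as predicted at (317,192). Spent has been knocked aside to (278,88), which is now (.535,-.225). I'll place the second relay.

Emit:
jog_arm --pt "-0.8 0 -17 -40 -1" --pt "-0.8 0 -34 -90 -1" --pt "-0.8 0 -34 -140 -1" --pt "-0.8 0 -34 -165 -1" --pt "-0.8 0 -34 -175 -1" --pt "-0.8 0 -34 -180 -1" --pt "-0.8 0 -34 -181 -1" --pt "-0.8 0 -34 -181 -1"

```text
time_s: 19.18
position: [0.4985, -0.1616, 0.1983]
tcp_rot: [-2.18, 2.261, -0.002]
ft_force: [-0.3, 0.1, -1.1]
opening: 0.24
finger_force: 28.8
```

Emit:
jog_arm --pt "-0.2 0 0 0 0" --pt "-0.2 0 0 0 0" --pt "-0.2 0 0 20 0" --pt "-0.2 0 0 70 0" --pt "0.1 0 0 130 0" --pt "0.1 0 30 170 0" --pt "0.1 0 30 170 0" --pt "0.1 0 30 170 0"

```text
time_s: 20.18
position: [0.4979, -0.1315, 0.3671]
tcp_rot: [2.181, -2.261, -0.0]
ft_force: [0.0, -0.7, 0.7]
opening: 0.553
finger_force: 0.0
```

```bash
python3 - <<'E'
from h import *
f=shot("wrist"); g=f["img"][:,:,::-1].copy()
for y in ((.4997,-.1169),(.4981,-.1609)):
  q=proj(f,box(*y,.008,np.radians(-2))).astype(int)
  for k,col in ((0,(0,0,255)),(4,(0,255,0))): cv2.polylines(g,[q[k:k+4]],True,col,1)
cv2.imwrite("pics/w7.png",g)
for n,z in dict(fresh=.042,spent=.046,spent_tray=.015).items():
  for d in bot.regions_of(f,n)[:2]: 
    (u,v),r=cv2.minEnclosingCircle(np.argwhere(d["mask"])[:,::-1].astype(np.float32)); print(n,round(d["conf"],2),np.round(d["point"]),d["mask"].sum(),at(f,d["point"],z).round(3),u,v,r)
    m=cv2.minAreaRect(np.argwhere(d["mask"])[:,::-1].astype(np.float32)); print(at(f,m[0],z))
E
```

```text
fresh 0.69 [343. 259.] 1058 [ 0.473 -0.045  0.042] 345.0581359863281 260.1744079589844 20.432331085205078
[ 0.47050603 -0.04306249  0.042     ]
spent 0.97 [273.  99.] 1287 [ 0.537 -0.22   0.046] 276.3135681152344 95.31356048583984 20.961559295654297
[ 0.53397389 -0.22263783  0.046     ]
spent_tray 0.75 [160. 163.] 8936 [ 0.672 -0.158  0.015] 156.0 168.5 69.70124816894531
[ 0.67839117 -0.14971911  0.015     ]
spent_tray 0.66 [343. 262.] 1002 [ 0.471 -0.026  0.015] 345.20635986328125 260.6190490722656 19.96507453918457
[ 0.46688503 -0.02647647  0.015     ]
```

View pics/w7.png

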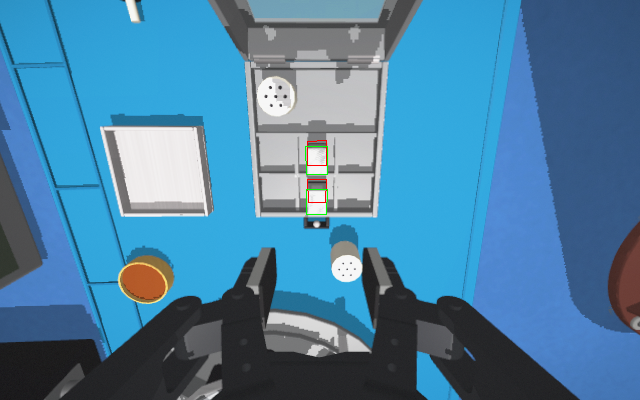

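Both relays stand upright in their cells. Next I'll roll the tool half a turn, so the camera side stays clear of the door, and go above the spent canister.

Emit:
jog_arm --pt "0.4 0 0 0 -10" --pt "0.4 0 0 0 -20" --pt "0.4 0 0 0 -30" --pt "0.4 0 0 0 -40" --pt "0.4 0 0 0 -50" --pt "0.4 0 0 0 -60" --pt "0.4 0 0 0 -70" --pt "0.4 0 0 0 -80"

```text
time_s: 21.38
position: [0.4979, -0.1318, 0.3666]
tcp_rot: [0.207, -3.133, -0.001]
ft_force: [-0.1, 0.0, -0.7]
opening: 0.7
finger_force: 0.0
```

Emit:
jog_arm --pt "0.4 0 0 0 -10" --pt "0.4 0 -15 0 -20" --pt "0.4 0 -30 0 -30" --pt "0.4 0 -45 0 -40" --pt "0.4 0 -60 0 -50" --pt "0.4 0 -75 0 -60" --pt "0.4 0 -90 0 -70" --pt "0.4 0 -90 0 -80"

```text
time_s: 22.38
position: [0.4978, -0.2227, 0.3665]
tcp_rot: [-1.857, -2.532, 0.001]
ft_force: [0.0, -0.3, -0.1]
opening: 0.701
finger_force: 0.0
```

Emit:
jog_arm --pt "0.4 0 0 0 -10" --pt "0.4 0 0 0 -20" --pt "0.4 0 0 0 -20" --pt "0.4 0 0 0 -20"

```text
time_s: 22.88
position: [0.4979, -0.2216, 0.3671]
tcp_rot: [-2.257, -2.184, 0.0]
ft_force: [0.7, -0.6, -0.3]
opening: 0.703
finger_force: 0.0
```

```bash
python3 - <<'E'
from h import *
f=shot("wrist"); save(f,"w8"); s=bot.sense(); print(s["time_s"],s["position"],f["c2w"][:3,3])
np.savez("w8.npz",img=f["img"],c2w=f["c2w"],K=f["K"],k1=f["k1"])
for n,z in dict(fresh=.042,spent=.046,spent_tray=.015,case_door=.1).items():
  for d in bot.regions_of(f,n)[:2]: 
    m=cv2.minAreaRect(np.argwhere(d["mask"])[:,::-1].astype(np.float32)); print(n,round(d["conf"],2),d["mask"].sum(),np.round(d["point"]),at(f,d["point"],z).round(3),np.round(m[0]),at(f,m[0],z))
plan((.535,-.222),.043,178)
E
```

```text
22.925 [ 0.49798387 -0.22156504  0.36718695] [ 0.50031185 -0.13983891  0.33631807]
fresh 0.59 170 [282.   2.] [ 0.471 -0.055  0.042] [284.   4.] [ 0.47200923 -0.05690654  0.042     ]
spent 0.88 1091 [353. 182.] [ 0.532 -0.217  0.046] [353. 183.] [ 0.53255165 -0.21731219  0.046     ]
spent_tray 0.67 10878 [489.  97.] [ 0.676 -0.139  0.015] [491. 103.] [ 0.67895236 -0.14501378  0.015     ]
spent_tray 0.62 1104 [461. 269.] [ 0.673 -0.343  0.015] [459. 270.] [ 0.66959612 -0.34415353  0.015     ]
case_door 0.95 17592 [316. 287.] [ 0.492 -0.304  0.1  ] [317. 285.] [ 0.49278177 -0.30224733  0.1       ]
d mm [  37.    -0.5 -169.5] roll 0.0 j6-> 62.3 tilt [-0. -0. -1.]
```

View pics/w8.png

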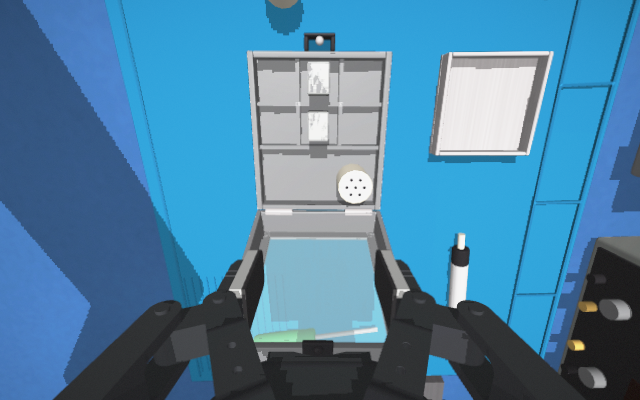

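Spent is at (355,187), next to the case's side wall. That was my fifteenth view, one over the limit of 14, so from here I'll work from network numbers only.

Emit:
jog_arm --pt "0.4 36 0 -50 0" --pt "0.4 36 0 -100 0" --pt "0.4 36 0 -145 0" --pt "0.4 36 0 -169 0" --pt "0.4 36 0 -169 0" --pt "-0.5 36 0 -169 0" --pt "-0.5 36 0 -169 0" --pt "-0.5 36 0 -169 0" --force 25

```text
time_s: 24.12
position: [0.5343, -0.2216, 0.1993]
tcp_rot: [2.261, 2.18, 0.001]
ft_force: [0.7, -0.1, 4.6]
opening: 0.413
finger_force: 25.3
```

Emit:
jog_arm --pt "-0.5 0 0 0 0" --pt "-0.5 0 0 5 0" --pt "-0.5 0 0 30 0" --pt "-0.5 0 0 60 0" --pt "-0.5 0 0 60 0"

```text
time_s: 24.75
position: [0.5349, -0.2219, 0.2608]
tcp_rot: [2.259, 2.178, 0.002]
ft_force: [-0.8, -1.1, -0.6]
opening: 0.409
finger_force: 25.1
```

```bash
python3 - <<'E'
from h import *
s=bot.sense(); print(s["opening"]*85,s["finger_force"],s["position"],s["ft_force"])
plan((.677,-.147),.043,178,s)
t=shot("top")
for n,z in dict(spent_tray=.02,fresh=.042).items():
  for d in bot.regions_of(t,n)[:2]:
    m=cv2.minAreaRect(np.argwhere(d["mask"])[:,::-1].astype(np.float32)); print(n,round(d["conf"],2),d["mask"].sum(),at(t,d["point"],z).round(3),at(t,m[0],z))
E
```

```text
34.784222582124904 25.08939564228058 [ 0.53489535 -0.22194339  0.2608078 ] [-0.83219886 -1.11512596 -0.55144487]
d mm [142.1  74.9 -62.8] roll 0.1 j6-> 73.7 tilt [ 0.004 -0.002 -1.   ]
spent_tray 0.88 1033 [ 0.67  -0.143  0.02 ] [ 0.67434538 -0.14630992  0.02      ]
```

Emit:
jog_arm --pt "-0.5 40 20 0 0" --pt "-0.5 85 45 0 0" --pt "-0.5 125 66 0 0" --pt "-0.5 142 75 -20 0" --pt "-0.5 142 75 -45 0" --pt "-0.5 142 75 -56 0" --pt "-0.5 142 75 -60 0" --pt "-0.5 142 75 -60 0"

```text
time_s: 25.9
position: [0.6755, -0.1465, 0.199]
tcp_rot: [-2.261, -2.179, 0.0]
ft_force: [-3.2, 2.4, 4.4]
opening: 0.412
finger_force: 26.0
```

```bash
python3 - <<'E'
from h import *
s=bot.sense(); print(s["opening"]*85,s["finger_force"],s["position"],s["ft_force"])
E
```

```text
34.9966988114317 26.003550589084625 [ 0.67546088 -0.14648269  0.19895233] [-3.16784586  2.42549286  4.4151412 ]
```

Emit:
jog_arm --pt "-0.5 0 0 1 0" --pt "0.3 0 0 1 0" --pt "0.3 0 0 1 0" --pt "0.3 0 0 40 0" --pt "0.3 0 0 90 0" --pt "0.3 -50 10 130 0" --pt "0.3 -110 20 160 0" --pt "0.3 -170 20 160 0"

```text
time_s: 26.9
position: [0.5095, -0.1263, 0.3603]
tcp_rot: [2.258, 2.179, 0.003]
ft_force: [0.1, -0.9, 0.4]
opening: 0.657
finger_force: 0.0
```

Emit:
jog_arm --pt "0.3 -30 10 0 0" --pt "0.3 -30 20 0 0" --pt "0.3 -30 20 0 0" --pt "0.3 -30 20 0 0"

```text
time_s: 27.4
position: [0.4813, -0.1068, 0.3582]
tcp_rot: [2.261, 2.181, 0.0]
ft_force: [0.1, -0.6, 0.1]
opening: 0.65
finger_force: 0.0
```

```bash
python3 - <<'E'
from h import *
f=shot("wrist"); s=bot.sense(); print(s["time_s"],s["position"],f["c2w"][:3,3],s["opening"]*85)
for n,z in dict(fresh=.042,spent=.046,spent_tray=.02,relay0=.05).items():
  for d in bot.regions_of(f,n)[:2]: 
    m=cv2.minAreaRect(np.argwhere(d["mask"])[:,::-1].astype(np.float32)); print(n,round(d["conf"],2),d["mask"].sum(),np.round(d["point"]),at(f,d["point"],z).round(3),np.round(m[0]),np.round(m[1]),at(f,m[0],z))
    if n=="fresh": print(np.argwhere(d["mask"]).min(0),np.argwhere(d["mask"]).max(0))
c=np.array([.4705,-.043])
a=np.linspace(0,6.28,24); print("pred fresh top bbox",[ (lambda q:(q.min(0).round(),q.max(0).round()))(proj(f,np.c_[c[0]+.018*np.cos(a),c[1]+.018*np.sin(a),0*a+z])) for z in(.042,.004)])
E
```

```text
27.45 [ 0.48117466 -0.10679742  0.35801946] [ 0.48394437 -0.02504326  0.32735947] 55.21648886806721
fresh 0.65 1218 [302. 109.] [ 0.468 -0.029  0.042] [304. 112.] [40. 37.] [ 0.46916712 -0.03149896  0.042     ]
[ 92 285] [132 322]
spent 0.66 1516 [497. 212.] [ 0.663 -0.138  0.046] [497. 215.] [51. 34.] [ 0.66375547 -0.14037134  0.046     ]
spent_tray 0.67 7064 [489. 193.] [ 0.667 -0.125  0.02 ] [494. 210.] [ 87. 111.] [ 0.67538287 -0.14448334  0.02      ]
relay0 0.78 665 [336. 232.] [ 0.497 -0.152  0.05 ] [336. 232.] [34. 20.] [ 0.49711871 -0.15211362  0.05      ]
relay0 0.59 700 [333. 195.] [ 0.495 -0.112  0.05 ] [338. 195.] [34. 21.] [ 0.49933462 -0.11170259  0.05      ]
pred fresh top bbox [(array([287., 105.]), array([324., 144.])), (array([290., 105.]), array([324., 139.]))]
```

Emit:
jog_arm --pt "0.4 -6 40 -20 0" --pt "0.4 -12 75 -60 0" --pt "0.4 -12 75 -110 0" --pt "0.4 -12 75 -155 0" --pt "0.4 -12 75 -171 0" --pt "0.4 -12 75 -171 0" --pt "-0.5 -12 75 -171 0" --pt "-0.5 -12 75 -171 0"

```text
time_s: 28.65
position: [0.4689, -0.0317, 0.1883]
tcp_rot: [2.261, 2.179, 0.002]
ft_force: [-0.0, -0.0, 3.1]
opening: 0.411
finger_force: 25.0
```

Emit:
jog_arm --pt "-0.5 0 0 0 0" --pt "-0.5 0 0 0 0" --pt "-0.5 0 0 20 0" --pt "-0.5 0 0 70 0" --pt "-0.5 3 -20 110 0" --pt "-0.5 10 -70 120 0" --pt "-0.5 20 -130 120 0" --pt "-0.5 27 -184 110 0"

```text
time_s: 29.65
position: [0.4959, -0.2177, 0.2986]
tcp_rot: [2.259, 2.178, 0.001]
ft_force: [1.0, 0.4, 0.3]
opening: 0.412
finger_force: 25.2
```

Emit:
jog_arm --pt "-0.5 0 0 0 0" --pt "-0.5 0 0 0 0"

```text
time_s: 29.9
position: [0.495, -0.2154, 0.2973]
tcp_rot: [-2.262, -2.179, -0.0]
ft_force: [-0.4, 0.5, 0.5]
opening: 0.408
finger_force: 25.2
```

```bash
python3 - <<'E'
from h import *
s=bot.sense(); print(s["opening"]*85,s["finger_force"],s["position"],s["ft_force"])
plan((.4961,-.2159),.036,178,s)
E
```

```text
34.71943265214215 25.206481218338013 [ 0.49497378 -0.21540775  0.29726608] [-0.43122039  0.45087132  0.47975714]
d mm [   1.1   -0.5 -106.3] roll 0.1 j6-> 60.8 tilt [-0.     0.001 -1.   ]
```

Emit:
jog_arm --pt "-0.5 1 0 -40 0" --pt "-0.5 1 0 -75 0" --pt "-0.5 1 0 -95 0" --pt "-0.5 1 0 -104 0" --pt "-0.5 1 0 -105 0" --pt "-0.5 1 0 -105 0"

```text
time_s: 30.65
position: [0.4967, -0.2153, 0.193]
tcp_rot: [2.26, 2.18, 0.001]
ft_force: [-0.2, -0.0, -0.4]
opening: 0.417
finger_force: 25.3
```

Emit:
jog_arm --pt "0.2 0 0 0 0" --pt "0.2 0 0 0 0" --pt "0.2 0 0 30 0" --pt "0.2 0 0 80 0" --pt "0.2 0 0 130 0" --pt "0.2 0 40 160 0" --pt "0.2 0 80 160 0" --pt "0.2 0 80 160 0"

```text
time_s: 31.65
position: [0.4961, -0.1336, 0.3529]
tcp_rot: [2.259, 2.183, 0.001]
ft_force: [-0.7, -0.4, 0.3]
opening: 0.596
finger_force: 0.0
```

```bash
python3 - <<'E'
from h import *
s=bot.sense(); print(s["time_s"],s["position"],s["opening"]*85)
p=np.array([.4977,-.1719,-.0358])
f=shot("wrist")
for n,z in dict(fresh=.046,spent=.046,spent_tray=.02,relay0=.05,case_door=.1).items():
  for d in bot.regions_of(f,n)[:3]: 
    m=cv2.minAreaRect(np.argwhere(d["mask"])[:,::-1].astype(np.float32)); print(n,round(d["conf"],2),d["mask"].sum(),np.round(d["point"]),at(f,m[0],z).round(3),np.round(m[1]))
# door edge top corners
h=np.array([.4977,-.1719])+np.array([np.sin(.0358)*-.081,-np.cos(.0358)*.081]); print("hinge",h)
g=shot("scene")
for d in bot.regions_of(g,"case_door")[:1]: print(d["conf"],d["mask"].sum(),d["point"])
for d in bot.search_frame(g,"door_edge")[:2]: print(d)
for a in (1.6,1.8,2.0,2.1):
    w=[]
    for r in (0,.162):
        for x in(-.07,.07): w.append([h[0]+x,h[1]+r*np.cos(a),.026+r*np.sin(a)])
    print(a,proj(g,w).round().tolist(),proj(f,w).round().tolist())
m=d["mask"] if 0 else bot.regions_of(g,"case_door")[0]["mask"]
r=cv2.approxPolyDP(cv2.convexHull(np.argwhere(m)[:,::-1].astype(np.int32)),4,True); print(r[:,0].tolist())
E
```

```text
31.65 [ 0.49612331 -0.13361846  0.35291801] 50.67466709706614
fresh 0.97 1105 [320. 255.] [ 0.497 -0.206  0.046] [41. 30.]
fresh 0.32 22535 [318. 236.] [ 0.499 -0.189  0.046] [230. 137.]
spent 0.64 1597 [489. 193.] [ 0.665 -0.141  0.046] [53. 36.]
spent_tray 0.86 7724 [477. 170.] [ 0.675 -0.145  0.02 ] [115.  91.]
relay0 0.85 692 [321. 210.] [ 0.498 -0.153  0.05 ] [34. 20.]
relay0 0.61 1582 [490. 191.] [ 0.663 -0.14   0.05 ] [53. 36.]
relay0 0.59 710 [320. 172.] [ 0.5   -0.114  0.05 ] [33. 21.]
case_door 0.78 7218 [318. 322.] [ 0.492 -0.243  0.1  ] [ 72. 116.]
hinge [ 0.49480082 -0.2528481 ]
0.9 2047 [189.6, 232.9]
{'point': [187.2, 233.5], 'conf': 0.84}
1.6 [[191.0, 235.0], [227.0, 263.0], [177.0, 185.0], [215.0, 212.0]] [[263.0, 285.0], [381.0, 281.0], [218.0, 436.0], [431.0, 431.0]]
1.8 [[191.0, 235.0], [227.0, 263.0], [165.0, 193.0], [203.0, 221.0]] [[263.0, 285.0], [381.0, 281.0], [226.0, 462.0], [425.0, 457.0]]
2.0 [[191.0, 235.0], [227.0, 263.0], [154.0, 203.0], [192.0, 232.0]] [[263.0, 285.0], [381.0, 281.0], [235.0, 473.0], [417.0, 469.0]]
2.1 [[191.0, 235.0], [227.0, 263.0], [150.0, 209.0], [187.0, 238.0]] [[263.0, 285.0], [381.0, 281.0], [240.0, 473.0], [413.0, 470.0]]
[[226, 264], [217, 271], [181, 242], [155, 202], [163, 195], [186, 202]]
```

```bash
python3 - <<'E'
from h import *
hy,hz=-.2528,.026
def P(a):
    r=.15-.025*min(a/1.57,1); return hy+r*np.cos(a)-.032*np.sin(a)-.011, hz+r*np.sin(a)+.032*np.cos(a)
y0,z0=-.365,.152
for a in [1.57,1.45,1.35,1.25,1.15,1.05,.95,.85,.75,.65,.55,.45,.35,.27,.2,.14,.1,.06,.02,0]:
    y,z=P(a); print(a,round((y-y0)*1e3,1),round((z-z0)*1e3,1))
E
```

```text
1.57 69.3 -1.0
1.45 84.7 3.8
1.35 98.1 6.4
1.25 111.9 7.5
1.15 125.8 7.3
1.05 139.8 5.5
0.95 153.6 2.3
0.85 167.2 -2.4
0.75 180.4 -8.5
0.65 193.0 -16.0
0.55 204.9 -24.9
0.45 215.9 -35.1
0.35 225.9 -46.4
0.27 233.1 -56.3
0.2 238.7 -65.5
0.14 243.1 -73.7
0.1 245.7 -79.3
0.06 248.1 -85.1
0.02 250.2 -91.0
0 251.2 -94.0
```

Emit:
jog_arm --pt "-0.5 0 0 50 0" --pt "-1 0 -50 100 0" --pt "-1 0 -110 110 0" --pt "-1 0 -170 110 0" --pt "-1 0 -231 110 0" --pt "-1 0 -231 110 0" --pt "-1 0 -231 110 0" --force 40

```text
time_s: 33.02
position: [0.4961, -0.3667, 0.4618]
tcp_rot: [-2.262, -2.179, -0.0]
ft_force: [-0.5, 0.9, -0.3]
opening: -0.001
finger_force: 0.0
```

Emit:
jog_arm --pt "-1 0 0 -40 0" --pt "-1 0 0 -90 0" --pt "-1 0 0 -125 0" --pt "-1 0 0 -138 0" --pt "-1 0 0 -138 0" --pt "-1 0 0 -138 0"

```text
time_s: 33.78
position: [0.4969, -0.3666, 0.3261]
tcp_rot: [2.259, 2.179, 0.0]
ft_force: [0.1, -0.6, 0.9]
opening: 0.0
finger_force: 0.0
```

Emit:
jog_arm --pt "-1 0 12 -1 0" --pt "-1 0 24 -1 0" --pt "-1 0 36 -2 0" --pt "-1 0 48 -2 0" --pt "-1 0 60 -2 0" --pt "-1 0 71 -2 0" --pt "-1 0 78 0 0" --pt "-1 0 86 3 0"

```text
time_s: 34.78
position: [0.4962, -0.2799, 0.327]
tcp_rot: [-2.261, -2.18, 0.0]
ft_force: [0.1, -1.6, -1.0]
opening: 0.001
finger_force: 0.8
```

Emit:
jog_arm --pt "-1 1 14 2 0" --pt "-1 1 27 4 0" --pt "-1 1 41 3 0" --pt "-1 1 55 2 0" --pt "-1 1 69 -1 0" --pt "-1 1 83 -6 0" --pt "-1 1 96 -12 0" --pt "-1 1 109 -20 0"

```text
time_s: 35.78
position: [0.4973, -0.1707, 0.3068]
tcp_rot: [-2.262, -2.18, -0.0]
ft_force: [0.6, -1.0, 0.2]
opening: -0.003
finger_force: 0.4
```

Emit:
jog_arm --pt "-1 0 12 -9 0" --pt "-1 0 23 -19 0" --pt "-1 0 33 -30 0" --pt "-1 0 40 -40 0" --pt "-1 0 46 -50 0" --pt "-1 0 48 -54 0" --pt "-1 0 48 -54 0"

```text
time_s: 36.65
position: [0.4973, -0.1235, 0.253]
tcp_rot: [-2.261, -2.18, 0.0]
ft_force: [0.3, 0.3, 1.0]
opening: 0.0
finger_force: 0.0
```

```bash
python3 - <<'E'
from h import *
s=bot.sense(); print(s["position"],s["position"][2]-.173,s["ft_force"])
E
```

```text
[ 0.49725234 -0.12350164  0.25299463] 0.07999462957643833 [0.26949936 0.29364218 0.97175726]
```

Emit:
jog_arm --pt "-1 1 6 -7 0" --pt "-1 1 12 -13 0" --pt "-1 1 16 -17 0" --pt "-1 1 16 -19 0" --pt "-1 1 16 -21 0" --pt "-1 1 16 -22 0" --pt "-1 1 16 -23 0" --pt "-1 1 16 -23 0"

```text
time_s: 37.65
position: [0.4982, -0.1074, 0.2312]
tcp_rot: [-2.262, -2.18, -0.001]
ft_force: [-5.0, 2.8, 13.1]
opening: -0.0
finger_force: 7.4
```

Emit:
jog_arm --pt "-1 0 0 -1 0" --pt "-1 0 0 -1 0"

```text
time_s: 37.9
position: [0.4982, -0.1074, 0.2309]
tcp_rot: [2.261, 2.18, 0.001]
ft_force: [-7.3, 4.1, 26.1]
opening: -0.002
finger_force: 13.0
```

Emit:
jog_arm --pt "-1 0 0 10 0" --pt "-1 0 0 60 0" --pt "-1 0 20 120 0" --pt "-1 -40 60 180 0" --pt "-1 -80 100 200 0" --pt "-1 -80 120 200 0" --pt "-1 -80 120 200 0"

```text
time_s: 38.78
position: [0.4176, 0.0138, 0.4304]
tcp_rot: [2.258, 2.182, 0.002]
ft_force: [0.8, -0.1, 0.1]
opening: 0.002
finger_force: 0.0
```

```bash
python3 - <<'E'
from h import *
s=bot.sense(); print(s["time_s"],s["position"],s["ft_force"])
g=shot("scene"); h=np.array([.4948,-.2528])
def corners(a):
    u=np.array([.0358,1]); return [[h[0]+x+u[0]*(r*np.cos(a)-.032*np.sin(a)),h[1]-.0358*x+r*np.cos(a)-.032*np.sin(a),.026+r*np.sin(a)+.032*np.cos(a)] for r in (0,.162) for x in (-.07,.07)]
for n in ("case_door",):
  for d in bot.regions_of(g,n)[:1]:
    m=d["mask"]; r=cv2.approxPolyDP(cv2.convexHull(np.argwhere(m)[:,::-1].astype(np.int32)),3,True); print(d["conf"],m.sum(),r[:,0].tolist())
for a in (0,.07,.15): print(a,proj(g,corners(a)).round().tolist())
t=shot("top")
for d in bot.regions_of(t,"case_door")[:1]: 
    mm=d["mask"]; print(d["conf"],np.argwhere(mm).min(0),np.argwhere(mm).max(0),mm.sum())
print(proj(t,corners(0)).round().tolist())
for n,z in dict(spent=.046,spent_tray=.02,fresh=.046,bay_card=.034,flux_tin=.02).items():
  for d in bot.regions_of(g,n)[:1]: print(n,round(d["conf"],2),d["mask"].sum(),at(g,d["point"],z).round(3))
f=shot("wrist")
for n,z in dict(spent=.046,spent_tray=.02).items():
  for d in bot.regions_of(f,n)[:1]: print(n,round(d["conf"],2),d["mask"].sum(),at(f,d["point"],z).round(3))
E
```

```text
38.775 [0.41762876 0.0137976  0.43038051] [ 0.81000484 -0.14348426  0.08677904]
0.91 3330 [[278, 229], [226, 262], [193, 234], [191, 225], [244, 196], [276, 219]]
0 [[189.0, 225.0], [224.0, 254.0], [241.0, 195.0], [277.0, 220.0]]
0.07 [[189.0, 226.0], [223.0, 254.0], [240.0, 193.0], [276.0, 217.0]]
0.15 [[188.0, 227.0], [222.0, 255.0], [238.0, 189.0], [274.0, 214.0]]
0.92 [204 361] [253 408] 2052
[[406.0, 253.0], [408.0, 207.0], [352.0, 250.0], [355.0, 204.0]]
spent 0.77 253 [ 0.692 -0.158  0.046]
spent_tray 0.93 1326 [ 0.693 -0.158  0.02 ]
bay_card 0.71 306 [ 0.678 -0.152  0.034]
flux_tin 0.68 3247 [ 0.478 -0.156  0.02 ]
spent 0.95 919 [ 0.662 -0.134  0.046]
spent_tray 0.71 3963 [ 0.66  -0.122  0.02 ]
```

```bash
python3 -c "
from bench import bot; print(bot.close_job())"
```

```text
the job is handed in; nothing more can be done
None
```

I turned the carousel square (about 0.8° off at most), stood both relays upright in their cells, swapped the canisters and pressed the door shut, then handed the job in at about 39 s; the catch snap is inferred from the press height and camera outline, and I viewed 15 pictures against the limit of 14.

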